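Set a handle blank against the fence and stop of a saw board

TASK

Get the dark walnut blank ready for sawing: with your fingertips push it back until it lies flat against the aluminium fence of the saw board, then keep it against the fence and slide it along until its end butts against the black stop with the red knob. Only push or drag it, never pick it up or tip it, do not ram it into the stop, and leave the other blanks and the tools where they are. Finish with the blank lying snugly in the corner of fence and stop, and your hand clear of everything.

Things in the scene. Friction and masses are not known exactly. Their poses are not given: they have to be found in the camera images.
- walnut_blank: The work piece: dark brown walnut handle blank, a square stick 90 mm long (its own y axis), 30 mm wide (x), 30 mm high (z), about 50 g, lying loose on the saw board, turned up to half a radian from the fence's direction. Origin: centre of its underside. Its two ends are alike.
- saw_board: Saw board, fixed to the bench: plywood, 240 mm (x, -120 to 120) by 440 mm (y, -240 to 200), origin in its underside at bench height, top at z = 18 mm. An aluminium fence, 26 mm high above the board, runs along all its far side at x = 85 to 110 mm; its working face at x = 85 mm looks to -x. A thin saw slot, flush, crosses at y = 60 mm.
- stop: Length stop, locked rigidly to the fence: black block in front of it (own x = -45 to 0, y = 0 to 22 mm), top 40 mm above the board, red knob above the fence to 58 mm. Origin: inside corner where its working face (looking to -y) meets the fence face, at board top height; axes as the board's. The blank starts on its -y side; home, the blank's centre is at x = -15, y = -45 mm.
- beech_blank: A pale beech blank of the same size (90 x 30 x 30 mm, long axis y, origin centre of its underside), lying loose on the board away from the fence, left or right of the walnut one. To be left alone.
- cherry_blank: A reddish cherry blank already cut, standing on end on the board near its front, on the stop's side: 30 x 30 mm, 70 mm high, origin centre of its underside. To be left alone.
- glue_bottle: White glue bottle with yellow label, 60 mm across, 170 mm high, standing on the bench beside the saw board; origin centre of its underside. To be left alone.
- screw_jar: Grey screw jar with steel lid, 70 mm across, 90 mm high, standing on the bench beside the saw board; origin centre of its underside. To be left alone.
- tape_measure: Yellow tape measure, 42 x 70 x 66 mm high, on the bench beside the saw board; origin centre of its underside. To be left alone.
- back_saw: Small back saw lying flat on the bench beyond the fence, 380 mm long along its y, up to 30 mm high; origin at the middle of the blade, on the bench. To be left alone.
- cordless_drill: Yellow cordless drill standing on its battery on the bench at the robot's right, 210 mm high; origin centre of its underside. To be left alone.
There are look-alikes about, which are no part of the job. Leave any purple or yellow look-alike of the walnut_blank alone.

How it is judged:
On the way:
1. the walnut blank lies flat against the fence, still well short of the stop (x of walnut_blank in the frame of saw_board between 0.067 and 0.073 m and angle between the y axis of walnut_blank and the y axis of saw_board, either way round below 0.05 rad and y of walnut_blank in the frame of stop below -0.07 m), for 0.1 s.
At the end, for the whole second after the job is handed in: The walnut blank lies flat on the board, at rest, against the fence (gap under 2.5 mm, angle under 0.04 rad) and with its end against the stop (gap under 2.5 mm) (x of walnut_blank in the frame of saw_board between 0.0675 and 0.0725 m and y of walnut_blank in the frame of stop between -0.0475 and -0.0425 m and angle between the y axis of walnut_blank and the y axis of saw_board, either way round below 0.04 rad and angle between walnut_blank's own z axis and vertical below 0.04 rad and height (world z) of walnut_blank below 0.021 m and linear speed of walnut_blank below 0.01 m/s); the robot touches nothing.
It fails at once if the walnut blank is lifted (more than 8 mm off the board) or tipped (height (world z) of walnut_blank above 0.026 m or angle between walnut_blank's own z axis and vertical above 0.3 rad).
It fails at once if the walnut blank comes within 45 mm of the stop while it is off the fence (by more than 7 mm or 0.15 rad) (y of walnut_blank in the frame of stop above -0.09 m and (x of walnut_blank in the frame of saw_board below 0.063 m or angle between the y axis of walnut_blank and the y axis of saw_board, either way round above 0.15 rad)).
It fails at once if the walnut blank is rammed into the stop (over 45 N) (contact force between walnut_blank and stop above 45 N).
It fails at once if another blank or a tool on the bench is shifted by more than 12 mm or tipped (distance of any of beech_blank, cherry_blank, glue_bottle, screw_jar, tape_measure, back_saw, cordless_drill from where it was at the start of the episode above 0.012 m or angle between any of beech_blank, cherry_blank, glue_bottle, screw_jar, tape_measure, back_saw, cordless_drill's own z axis and vertical above 0.25 rad).
It also fails if it takes over 58 s, if anything falls off the work surface, if the arm or the gripper's body presses on something with over 40 N, if the wrist force passes 120 N, or if a joint passes its speed limit or range.

ROBOT

A 7-joint arm with a two-finger parallel gripper is mounted at the origin on the work surface. World frame = base frame: x ahead of the robot, y to its left, z up, the work surface at z = 0. Lengths are in m, angles in rad, forces in N, time in s.
With the tool pointing down it reaches from about 0.4 to 0.85 m from the base axis. Payload 10.4 kg.
Tool frame: the origin (TCP) lies between the finger pads; the fingertips stand 11 mm ahead of it and the grasp point (between the pads) lies 8 mm behind it; z points along the fingers, y is the direction in which the jaws open and shut (so a half turn about z gives the same grasp; the last joint's range is limited). The gripper opens to 87 mm and grips with 3 to 60 N. Pads are 19 mm wide; open, the fingers measure 117 mm over their backs; the gripper's body (75 mm by 190 mm) begins 51 mm behind the grasp point.
Start: joints at [-1.311, 0.332, -0.065, 1.46, 0.022, 1.35, -0.088], TCP at [0.174, 0.6, 0.234] pointing down, gripper open.
Joint ranges: [-2.6, 2.6], [-0.5, 2.12], [-1.47, 1.34], [0.16, 2.42], [-1.27, 4.41], [0.06, 2.06], [-2.6, 2.6]. Speed limits (rad/s): [2.22, 2.22, 2.79, 2.79, 3.14, 3.14, 3.14].

INTERFACE

Orientations are given as a unit quaternion [x, y, z, w].
In Python, from bench import r, eyes gives the robot as it stands.
- The arm moves only by the shell command python3 -m inch 'ROWS' [FORCE]. ROWS is a JSON object of lists of equal length, an entry for each row: "translation": the shift along the world's x, y, z scaled (see below), a list of three; "rot": the turn, a rotation vector about the world's x, y, z scaled (see below), a list of three; "jaw": the finger opening in mm, from 0 to 87. In form: {"translation": [[tx, ty, tz], ...], "rot": [[ax, ay, az], ...], "jaw": [jaw, ...]}. A call has 1 to 20 rows; each row is the pose to reach, as a shift and turn from the pose measured when the call began; what a row does not reach only later rows make up. The controller multiplies each number of a shift by 100 mm and each number of a turn by 60 degrees. A row lasts 1/10 s, in which the tool goes at most 50 mm and 8.59 degrees, less where a joint would pass 70% of its speed; a pose out of reach is approached as far as the arm can. A call with a number of a shift or a turn outside -1 to 1 is refused whole. A call with a gripper value outside its range is refused whole. The fingers move at their own pace and stop on an object; FORCE is the grip in N (left out, the last holds). Time passes only in rows, so rows that repeat a pose let the fingers close. It gives the time, the measured TCP pose, the force and the opening at its end, in the units of the state.
- r.read_state(): the state, without advancing time (a new reading comes with each control period).
- eyes.camera(name): name is "side" or "top" or "wrist"; returns the picture (420x560x3 uint8, blue, green, red); there is no depth.
- eyes.calibration(name): a dict with "fx", "fy", "cx", "cy" (pixels), "distortion" ([k1, k2, p1, p2, k3] as OpenCV has them; the pictures are not rectified), "R" (3x3) and "t" (3): a world point X has camera coordinates R X + t; the wrist camera has in their place "hand_eye" (4x4, takes a point from camera to tool coordinates, whose origin is the TCP and whose axes are the flange's). Camera axes: x right, y down, z forward; pixel columns grow to the right and rows downward; lengths in m; the calibration is good to about 2 mm. A picture is of the moment at which its call begins: read the wrist's pose just before it. calibration takes no time and is no camera call.
- r.close_job(): hands the job in, once; it reports no verdict.
The state is a dict: "time": time; "joint_positions": joint angles; "joint_vel": joint speeds; "joint_torque": joint torques, N m; "ee_pos": TCP position; "eef_rot": TCP orientation; "ft_force": force on the tool from outside, world axes, zero at the start; "torque": the same for the moment, N m; "width": finger opening in m.
Only numpy, scipy, OpenCV 4.12 (cv2) and the standard library are available. Lean on these libraries where they do the work, as an engineer would, in place of code of your own. Each camera call takes 0.05 s, during which the arm holds its last target. There are 200 camera calls.

## Working session

There is one attempt and no reset: what is moved stays moved. The work goes in short steps, Python scripts to look and compute and a shell command to move; the robot and the scene stay as the last step left them, time stands still between calls to the robot, and variables do not carry over. Pictures are saved under pics/ and viewed, about 8 in all and at most 12, crops included, and the job is handed in when it is done.

```bash
ls; mkdir -p pics
python3 - <<'E'
from bench import r,eyes
import cv2,json
s=r.read_state();print(s['time'],s['ee_pos'],s['eef_rot'],s['ft_force'],s['width'])
for n in('top','side'):
    cv2.imwrite(f'pics/{n}0.png',eyes.camera(n))
    c=eyes.calibration(n);print(n,c)
print(eyes.calibration('wrist'))
E
```

```text
pics
0.0 [0.17428302 0.59983697 0.23276446] [ 1.40891952e-01  9.90024739e-01 -6.84608712e-04 -7.34034181e-05] [-0.27790603  0.19764253 -0.78497446] 0.08685720897182005
top {'fx': 417.8006379152815, 'fy': 417.8006379152815, 'cx': 276.22232534972494, 'cy': 209.47785613807417, 'distortion': array([-0.012819,  0.      ,  0.      ,  0.      ,  0.      ]), 'R': array([[ 0.02383306, -0.99961345,  0.01431586],
       [-0.99274878, -0.02535221, -0.11750376],
       [ 0.11782128, -0.01141158, -0.99296925]]), 't': array([-0.1008506 ,  0.51152556,  1.35469559])}
side {'fx': 379.9991374016694, 'fy': 379.9991374016694, 'cx': 276.74876582847895, 'cy': 210.5304155689642, 'distortion': array([-0.02319834,  0.        ,  0.        ,  0.        ,  0.        ]), 'R': array([[ 0.99641774, -0.08288747,  0.01677383],
       [-0.05142307, -0.75131885, -0.65793287],
       [ 0.06713688,  0.65471342, -0.75288975]]), 't': array([-0.53188523, -0.01899748,  1.05420629])}
{'fx': 354.27684834834224, 'fy': 354.27684834834224, 'cx': 284.14217008472883, 'cy': 208.8504914923187, 'distortion': array([-0.06379158,  0.        ,  0.        ,  0.        ,  0.        ]), 'hand_eye': array([[ 7.19762484e-04, -9.69919471e-01, -2.43424939e-01,
         6.51682889e-02],
       [ 9.99999112e-01,  9.71135649e-04, -9.12649012e-04,
         4.53242551e-04],
       [ 1.12159468e-03, -2.43424066e-01,  9.69919309e-01,
        -1.51440152e-01],
       [ 0.00000000e+00,  0.00000000e+00,  0.00000000e+00,
         1.00000000e+00]])}
```

View pics/top0.png

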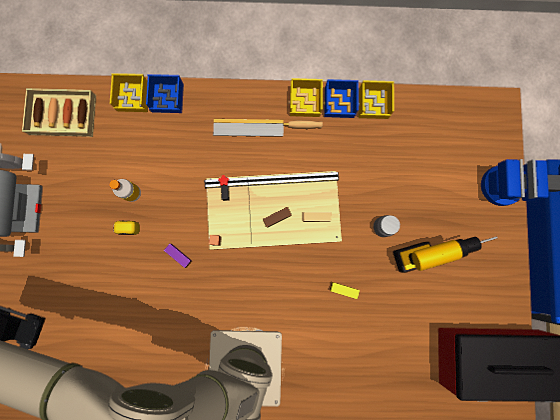

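View pics/side0.png

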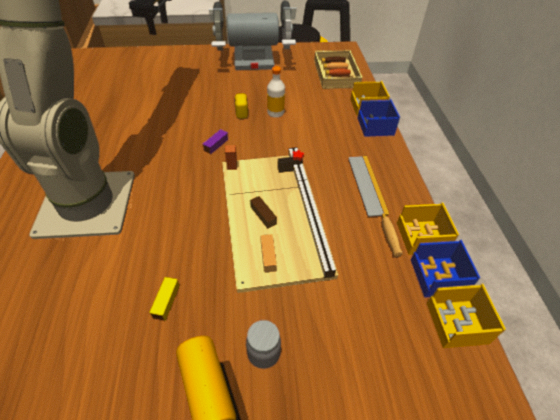

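Top view: walnut at about (277,216), with beech to its right at (317,216). Cherry is at (214,240), the stop and knob at (224,188), and the fence runs along row ~180 (up = +x, left = +y). The side view agrees. Next come rough positions, then a close look with the wrist camera.

```bash
cat > h.py <<'E'
import numpy as np,cv2
from scipy.spatial.transform import Rotation as Ro
from bench import r,eyes
def cam(name,state=None):
    c=eyes.calibration(name);K=np.array([[c['fx'],0,c['cx']],[0,c['fy'],c['cy']],[0,0,1]]);d=np.array(c['distortion'])
    if name=='wrist':
        s=state;T=np.eye(4);T[:3,:3]=Ro.from_quat(s['eef_rot']).as_matrix();T[:3,3]=s['ee_pos']
        M=np.linalg.inv(T@c['hand_eye']);R,t=M[:3,:3],M[:3,3]
    else:R,t=np.array(c['R']),np.array(c['t'])
    return K,d,R,t
def ray(C,p):
    K,d,R,t=C;u=cv2.undistortPoints(np.array(p,float).reshape(-1,1,2),K,d).reshape(-1,2)
    return -R.T@t,np.c_[u,np.ones(len(u))]@R
def plane(C,p,z):
    o,D=ray(C,p);return o+D*((z-o[2])/D[:,2])[:,None]
def proj(C,X):
    K,d,R,t=C;return cv2.projectPoints(np.array(X,float).reshape(-1,3),cv2.Rodrigues(R)[0],t,K,d)[0].reshape(-1,2)
def two(C1,p1,C2,p2):
    o,a=ray(C1,[p1]);q,b=ray(C2,[p2]);a,b=a[0],b[0]
    s=np.linalg.lstsq(np.c_[a,-b],q-o,rcond=None)[0];A,B=o+a*s[0],q+b*s[1];return (A+B)/2,np.linalg.norm(A-B)
E
python3 - <<'E'
from h import *
T=cam('top');S=cam('side')
np.set_printoptions(precision=4,suppress=True)
for n,p,q in[('wal',(277,216),(263,211)),('beech',(317,216),(268,253)),('cherry',(214,240),(231,152)),('knob',(224,181),(298,156))]:
    print(n,*two(T,p,S,q))
print(plane(T,[(205,178),(338,171),(341,240),(210,249)],.02))
E
```

```text
wal [ 0.4905 -0.0913  0.0355] 0.002454709855815172
beech [ 0.4944 -0.2238  0.0325] 0.0019206694735369265
cherry [0.4074 0.1081 0.0727] 0.002785516184952803
knob [0.5999 0.0841 0.0676] 0.003019228503459244
[[ 0.6157  0.1539  0.02  ]
 [ 0.6517 -0.2945  0.02  ]
 [ 0.4186 -0.3059  0.02  ]
 [ 0.3783  0.127   0.02  ]]
```

```bash
python3 -m inch '{"translation":[[0.25,-0.5,0.1],[0.5,-1,0.2],[0.5,-1,0.2]],"rot":[[0,0,0.06],[0,0,0.12],[0,0,0.12]],"jaw":[52,52,52]}'
python3 -m inch '{"translation":[[0.25,-0.5,0.1],[0.5,-1,0.2],[0.5,-1,0.2]],"rot":[[0,0,0.06],[0,0,0.12],[0,0,0.12]],"jaw":[52,52,52]}'
python3 -m inch '{"translation":[[0.25,-0.5,0],[0.5,-1,0],[0.5,-1,0]],"rot":[[0,0,0.06],[0,0,0.1],[0,0,0.1]],"jaw":[52,52,52]}'
```

```text
time: 0.4
ee_pos: [0.2278, 0.4961, 0.2536]
eef_rot: [0.08, 0.997, -0.001, 0.001]
ft_force: [0.0, -0.1, 0.3]
width: 0.0707
time: 0.7
ee_pos: [0.2805, 0.3925, 0.2745]
eef_rot: [0.019, 1.0, -0.001, 0.001]
ft_force: [0.3, 0.8, 0.1]
width: 0.0538
time: 1.0
ee_pos: [0.3326, 0.2883, 0.2746]
eef_rot: [-0.032, 0.999, -0.001, 0.002]
ft_force: [0.2, 0.6, 0.3]
width: 0.052
```

```bash
python3 -m inch '{"translation":[[0.25,-0.5,0],[0.5,-1,0],[0.5,-1,0]],"rot":[[0,0,0],[0,0,0],[0,0,0]],"jaw":[52,52,52]}'
python3 -m inch '{"translation":[[0.25,-0.5,0],[0.5,-1,0],[0.5,-1,0]],"rot":[[0,0,0],[0,0,0],[0,0,0]],"jaw":[52,52,52]}'
python3 -m inch '{"translation":[[0.25,-0.5,0],[0.4,-1,0],[0.4,-1,0],[0.4,-1,0],[0.4,-1,0]],"rot":[[0,0,0],[0,0,0],[0,0,0],[0,0,0],[0,0,0]],"jaw":[52,52,52,52,52]}'
python3 - <<'E'
from h import *
import pickle
s=r.read_state();im=eyes.camera('wrist');cv2.imwrite('pics/w1.png',im);pickle.dump(s,open('w1.pkl','wb'));print(s['ee_pos'],s['eef_rot'])
E
```

```text
time: 1.3
ee_pos: [0.3843, 0.184, 0.2746]
eef_rot: [-0.029, 1.0, -0.001, 0.002]
ft_force: [0.6, 1.1, -0.4]
width: 0.0521
time: 1.6
ee_pos: [0.4357, 0.0794, 0.2747]
eef_rot: [-0.026, 1.0, -0.001, 0.002]
ft_force: [0.6, 0.4, 0.4]
width: 0.0521
time: 2.1
ee_pos: [0.4755, -0.0198, 0.2744]
eef_rot: [-0.026, 1.0, -0.001, 0.002]
ft_force: [0.7, 0.2, 0.0]
width: 0.0521
[ 0.47546348 -0.01976803  0.27443551] [-0.02616032  0.99965587 -0.00103726  0.00164205]
```

View pics/w1.png

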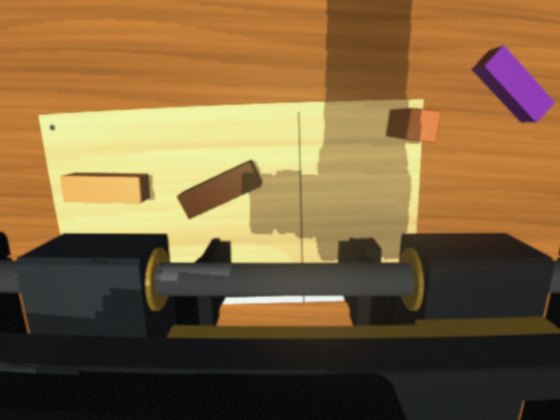

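The wrist view shows walnut at (218,190), beech at (105,188) and cherry at (415,125). The front board edge is near row 110; down = +x, left = −y. The gripper hides the fence, so I'll move forward for a second view.

```bash
python3 -m inch '{"translation":[[0.4,0,0],[0.8,0.1,0],[1,0.1,0],[1,0.1,0]],"rot":[[0,0,0],[0,0,0],[0,0,0],[0,0,0]],"jaw":[52,52,52,52]}'
python3 -m inch '{"translation":[[0.4,0,0],[0.8,0.1,0],[0.8,0.1,0],[0.8,0.1,0],[0.8,0.1,0]],"rot":[[0,0,0],[0,0,0],[0,0,0],[0,0,0],[0,0,0]],"jaw":[52,52,52,52,52]}'
python3 - <<'E'
from h import *
import pickle
s=r.read_state();im=eyes.camera('wrist');cv2.imwrite('pics/w2.png',im);pickle.dump(s,open('w2.pkl','wb'));print(s['ee_pos'],s['eef_rot'])
E
```

```text
time: 2.55
ee_pos: [0.5768, -0.0066, 0.2732]
eef_rot: [-0.029, 1.0, -0.002, 0.001]
ft_force: [-0.6, 0.4, -0.2]
width: 0.0518
time: 3.05
ee_pos: [0.6559, 0.0034, 0.2737]
eef_rot: [-0.028, 1.0, -0.001, 0.001]
ft_force: [-0.5, 0.4, -0.8]
width: 0.0521
[0.65591967 0.00339206 0.27368687] [-2.84793773e-02  9.99592998e-01 -1.36263663e-03  9.52580802e-04]
```

View pics/w2.png

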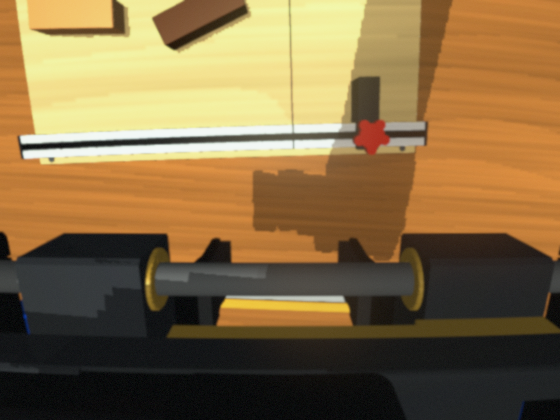

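Fence front top edge is at about row 136→125 and the stop block at columns 353–380, rows 77–120. Walnut's lower edge is visible at top centre. I'll measure these with colour masks.

```bash
cat > m.py <<'E'
from h import *
import pickle
np.set_printoptions(precision=4,suppress=True)
s1=pickle.load(open('w1.pkl','rb'));s2=pickle.load(open('w2.pkl','rb'))
A=cv2.imread('pics/w1.png');B=cv2.imread('pics/w2.png');C1=cam('wrist',s1);C2=cam('wrist',s2)
print('prof c200 ',[tuple(map(int,B[y,200])) for y in range(126,162,2)])
print('prof row95',[tuple(map(int,B[95,x])) for x in range(346,388,3)])
print('wal/shadow A',A[190,218],A[210,280],'board',A[220,150]);print(B[25,200])
E
python3 m.py
python3 -c "
import cv2
a=cv2.imread('pics/w1.png')[150:230,160:300];b=cv2.imread('pics/w2.png')[60:170,330:440]
a=cv2.resize(a,None,fx=4,fy=4,interpolation=2);b=cv2.resize(b,(320,320),interpolation=2)
c=cv2.copyMakeBorder(b,0,0,0,560-320,0);import numpy as np
cv2.imwrite('pics/crop.png',cv2.hconcat([a,b]))"
```

```text
prof c200  [(153, 230, 235), (226, 239, 235), (244, 248, 242), (247, 248, 243), (243, 245, 239), (149, 155, 147), (55, 61, 61), (51, 58, 60), (112, 120, 114), (233, 239, 231), (245, 248, 243), (245, 248, 243), (228, 238, 235), (157, 220, 228), (156, 236, 243), (151, 232, 242), (109, 186, 225), (66, 140, 213)]
prof row95 [(135, 215, 233), (95, 150, 174), (52, 77, 89), (42, 64, 75), (46, 65, 77), (49, 67, 76), (49, 65, 76), (47, 65, 75), (47, 64, 73), (46, 62, 71), (46, 63, 71), (65, 99, 115), (93, 147, 172), (94, 149, 173)]
wal/shadow A [ 48  82 119] [ 95 152 176] board [154 235 241]
[ 56  86 124]
```

View pics/crop.png

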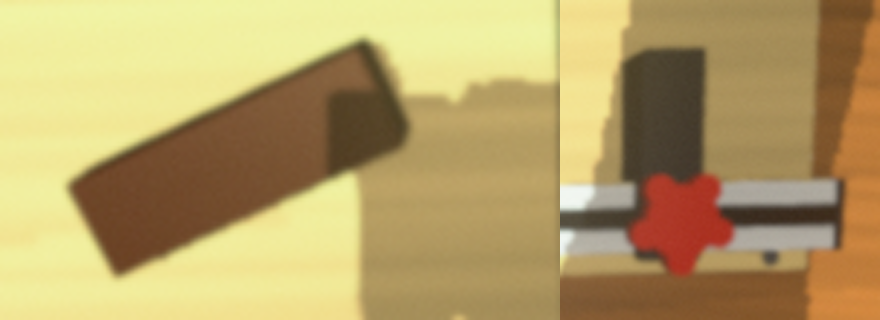

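```bash
cat >> m.py <<'E'
print('---')
f=[]
for x in range(60,330,6):
    col=B[110:140,x,0].astype(float)
    y=np.where(col>195)[0]
    if len(y):
        k=y[0];f.append((x,110+k-(col[k]-195)/(col[k]-col[k-1])))
f=np.array(f);P=plane(C2,f,.044);print(f[::8])
m=np.polyfit(P[:,1],P[:,0],1);print('fence x=%.4f*y+%.4f res'%tuple(m),np.std(P[:,0]-np.polyval(m,P[:,1])))
yaw=-np.arctan(m[0]);print('yaw',yaw)
print('stop top corners z.058',plane(C2,[(359,77),(380,77)],.058)[:,:2].tolist(),'bottom edge',plane(C2,[(352.5,95)],.018))
Rz=np.array([[np.cos(yaw),-np.sin(yaw)],[np.sin(yaw),np.cos(yaw)]]) # cols = board axes
# stop frame origin: on fence line, at working face
w=(plane(C2,[(352.5,95)],.018)[0,:2]+plane(C2,[(359,77)],.058)[0,:2])/2
f0=np.array([m[1],0]);b=Rz.T@(w-f0);org=f0+Rz@[0,b[1]];print('stop origin',org)
for n,a,c in[('L2',(189.2,218.7),(174,49)),('L1',(177,196.7),(153,18))]:print(n,*two(C1,a,C2,c))
W=plane(C1,[(177,196.7),(189.2,218.7),(262,182.5)],.048)[:,:2];print('wal top',W)
c=(W[0]+W[2])/2;d=W[2]-W[1];e=W[0]-W[1]
print('len',np.linalg.norm(d),np.linalg.norm(e),'yaw rel board',(np.arctan2(*d[::-1])-yaw-np.pi/2),'centre',c,'in stop frame',Rz.T@(c-org))
T=cam('top');S=cam('side');print('top/side px of origin',proj(T,[*org,.018]),proj(S,[*org,.018]),'walnut',proj(T,[*c,.048]))
Bq=plane(C1,[(62,176),(141,203)],.048);print('beech corners stop frame',(Bq[:,:2]-org)@Rz)
E
python3 m.py|sed -n '/---/,$p'
```

```text
---
[[ 60.     133.    ]
 [108.     131.1333]
 [156.     128.4444]
 [204.     127.2045]
 [252.     125.5238]
 [300.     124.    ]]
fence x=-0.0855*y+0.5955 res 0.00016872079741544967
yaw 0.08527275723161945
stop top corners z.058 [[0.5449633436325247, 0.07012981614890491], [0.5435313657370707, 0.09094964838993716]] bottom edge [[0.5594 0.0725 0.018 ]]
stop origin [0.5892 0.0745]
L2 [ 0.5253 -0.1228  0.0376] 0.007466679067266854
L1 [ 0.4984 -0.137   0.0482] 0.00011268328282638729
wal top [[ 0.4984 -0.1371]
 [ 0.5228 -0.1239]
 [ 0.4778 -0.0443]]
len 0.09142876003195835 0.027747205448051097 yaw rel board 0.4298507752329268 centre [ 0.4881 -0.0907] in stop frame [-0.1148 -0.156 ]
top/side px of origin [[228.3775 186.4815]] [[293.3384 171.1359]] walnut [[276.8814 216.7045]]
beech corners stop frame [[-0.1362 -0.3303]
 [-0.1027 -0.2443]]
```

```bash
python3 -m inch '{"translation":[[-0.4,-0.2,0],[-0.8,-0.4,0],[-1,-0.5,0],[-1,-0.5,0]],"rot":[[0,0,0.027],[0,0,0.027],[0,0,0.027],[0,0,0.027]],"jaw":[52,52,52,52]}'
python3 -m inch '{"translation":[[-0.4,-0.2,-0.2],[-0.8,-0.4,-0.5],[-1,-0.5,-0.7],[-1,-0.5,-0.7]],"rot":[[0,0,0],[0,0,0],[0,0,0],[0,0,0]],"jaw":[52,52,52,52]}'
python3 -m inch '{"translation":[[-0.28,0,-0.2],[-0.28,0,-0.5],[-0.28,0,-0.8],[-0.28,0,-0.8],[-0.28,0,-0.8]],"rot":[[0,0,0],[0,0,0],[0,0,0],[0,0,0],[0,0,0]],"jaw":[52,52,52,52,52]}'
```

```text
time: 3.5
ee_pos: [0.5532, -0.0491, 0.2755]
eef_rot: [-0.041, 0.999, 0.0, 0.002]
ft_force: [0.3, -0.3, 1.2]
width: 0.052
time: 3.9
ee_pos: [0.4491, -0.1001, 0.2033]
eef_rot: [-0.04, 0.999, 0.002, 0.001]
ft_force: [0.4, 0.3, 0.7]
width: 0.0524
time: 4.4
ee_pos: [0.4218, -0.0998, 0.1244]
eef_rot: [-0.04, 0.999, 0.002, 0.001]
ft_force: [0.5, -0.1, 0.7]
width: 0.0522
```

```bash
python3 -m inch '{"translation":[[0,0.02,-0.3],[0,0.04,-0.55],[0,0.04,-0.75],[0,0.04,-0.84],[0,0.04,-0.84]],"rot":[[0,0,0.005],[0,0,0.005],[0,0,0.005],[0,0,0.005],[0,0,0.005]],"jaw":[52,52,52,52,52]}'
python3 - <<'E'
from h import *
s=r.read_state();print(s['ee_pos'],s['ft_force']);im=eyes.camera('side')[120:300,190:370];cv2.imwrite('pics/s2.png',cv2.resize(im,(540,540),interpolation=2))
E
```

```text
time: 4.9
ee_pos: [0.4223, -0.0958, 0.0408]
eef_rot: [-0.043, 0.999, 0.001, 0.001]
ft_force: [0.3, -0.5, -0.7]
width: 0.0516
[ 0.42234978 -0.09576221  0.04080544] [ 0.31477096 -0.48284999 -0.73171278]
```

View pics/s2.png

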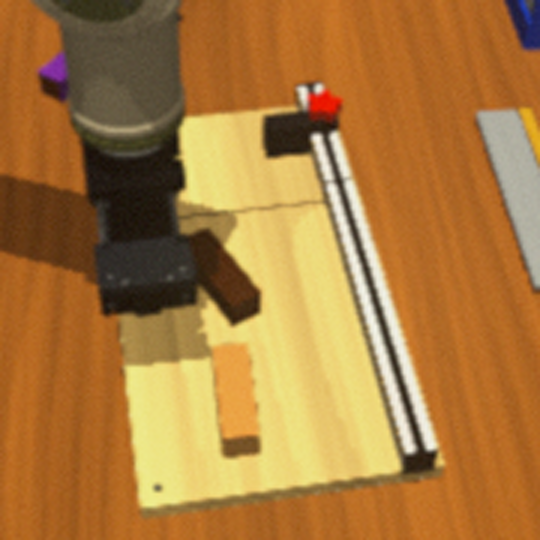

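```bash
python3 -m inch '{"translation":[[0.07,0.006,0],[0.14,0.012,0],[0.21,0.018,0],[0.28,0.024,0],[0.35,0.03,0],[0.42,0.036,0],[0.49,0.042,0],[0.56,0.048,0],[0.63,0.054,0],[0.7,0.06,0],[0.77,0.066,0],[0.84,0.072,0],[0.91,0.078,0],[0.98,0.084,0],[0.98,0.084,0]],"rot":[[0,0,0],[0,0,0],[0,0,0],[0,0,0],[0,0,0],[0,0,0],[0,0,0],[0,0,0],[0,0,0],[0,0,0],[0,0,0],[0,0,0],[0,0,0],[0,0,0],[0,0,0]],"jaw":[52,52,52,52,52,52,52,52,52,52,52,52,52,52,52]}'
python3 - <<'E'
from h import *
im=eyes.camera('side')[120:300,190:370];a=cv2.resize(im,(400,400),interpolation=2)
im=eyes.camera('top')[160:260,200:350];b=cv2.resize(im,(400,400),interpolation=2);cv2.imwrite('pics/s3.png',cv2.hconcat([a,b]))
E
```

```text
time: 6.45
ee_pos: [0.5217, -0.0873, 0.0414]
eef_rot: [-0.043, 0.999, 0.001, 0.002]
ft_force: [1.1, -0.1, 0.0]
width: 0.052
```

View pics/s3.png

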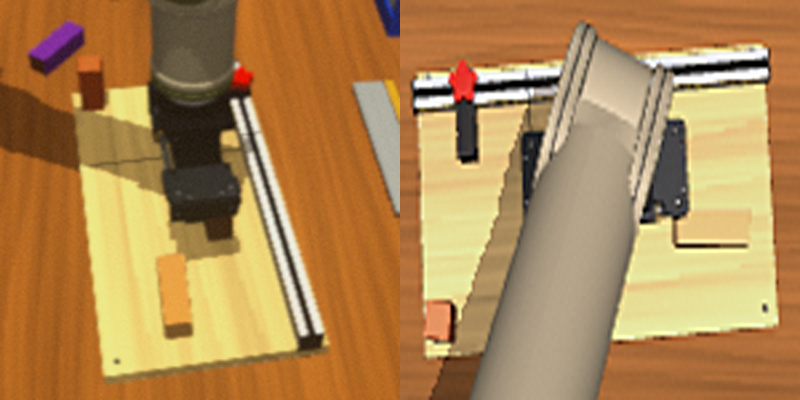

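Walnut is squared up in front of the fingers and beech hasn't moved. I'll keep on to the fence, slowly.

```bash
python3 -m inch '{"translation":[[0.07,0.006,0],[0.14,0.012,0],[0.21,0.018,0],[0.26,0.022,0],[0.3,0.026,0],[0.34,0.029,0],[0.37,0.032,0],[0.37,0.032,0]],"rot":[[0,0,0],[0,0,0],[0,0,0],[0,0,0],[0,0,0],[0,0,0],[0,0,0],[0,0,0]],"jaw":[52,52,52,52,52,52,52,52]}'
python3 -m inch '{"translation":[[0.02,0.002,0],[0.04,0.004,0],[0.05,0.004,0],[0.05,0.004,0]],"rot":[[0,0,0],[0,0,0],[0,0,0],[0,0,0]],"jaw":[52,52,52,52]}'
```

```text
time: 7.35
ee_pos: [0.5581, -0.0843, 0.0413]
eef_rot: [-0.043, 0.999, 0.001, 0.001]
ft_force: [0.5, 0.0, 1.3]
width: 0.0521
time: 7.75
ee_pos: [0.5607, -0.0842, 0.041]
eef_rot: [-0.042, 0.999, 0.002, -0.001]
ft_force: [-11.5, 0.2, 10.7]
width: 0.0519
```

Contact is firm at about 11 N. I'll back off, rise and look.

```bash
python3 -m inch '{"translation":[[-0.1,-0.008,0],[-0.25,-0.02,0],[-0.3,-0.025,0.2],[-0.3,-0.025,0.6],[-0.3,-0.025,0.9],[-0.3,-0.025,0.9]],"rot":[[0,0,0],[0,0,0],[0,0,0],[0,0,0],[0,0,0],[0,0,0]],"jaw":[52,52,52,40,20,0]}'
python3 -m inch '{"translation":[[0.2,-0.4,0],[0.2,-0.8,0],[0.3,-1,0],[0.4,-1,0],[0.4,-1,0]],"rot":[[0,0,0],[0,0,0],[0,0,0],[0,0,0],[0,0,0]],"jaw":[0,0,0,0,0]}'
python3 - <<'E'
from h import *
a=eyes.camera('side');b=eyes.camera('top');cv2.imwrite('pics/side4.png',a);cv2.imwrite('pics/top4.png',b)
a=cv2.resize(a[140:260,230:350],(400,400),interpolation=2)
b=cv2.resize(b[165:245,200:300],(400,320),interpolation=2);b=cv2.copyMakeBorder(b,0,80,0,0,0);cv2.imwrite('pics/s4.png',cv2.hconcat([a,b]))
E
```

```text
time: 8.35
ee_pos: [0.5328, -0.0871, 0.1349]
eef_rot: [-0.042, 0.999, 0.002, 0.002]
ft_force: [1.6, 0.3, -0.5]
width: 0.0353
time: 8.85
ee_pos: [0.5733, -0.1867, 0.1341]
eef_rot: [-0.042, 0.999, 0.002, 0.002]
ft_force: [0.2, 0.8, 0.1]
width: 0.0016
```

View pics/s4.png

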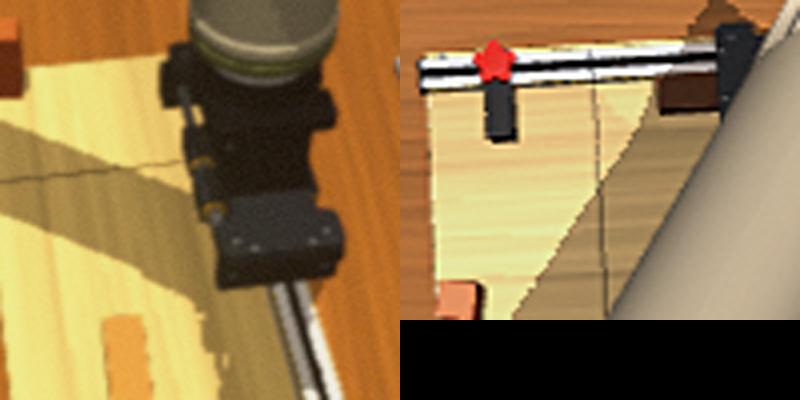

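Run:
```python
from h import *
T=cam('top');o=np.array([.5892,.0745]);y=.0853
Rz=np.array([[np.cos(y),-np.sin(y)],[np.sin(y),np.cos(y)]])
print((plane(T,[(264.7,184),(265,192.7)],.048)[:,:2]-o)@Rz)
print('stop top check',(plane(T,[(229,200),(221.5,200.5)],.058)[:,:2]-o)@Rz)
```

```text
[[-0.00421847 -0.12257899]
 [-0.03325801 -0.12187563]]
stop top check [[-0.05191851 -0.00355922]
 [-0.05210971  0.02085205]]
```

```bash
python3 -m inch '{"translation":[[0.2,0,0],[0.2,0,-0.3],[0.2,0,-0.6],[0.2,0,-0.85],[0.2,0,-0.93],[0.2,0,-0.93]],"rot":[[0,0,0],[0,0,0],[0,0,0],[0,0,0],[0,0,0],[0,0,0]],"jaw":[0,0,0,0,0,0]}'
python3 - <<'E'
from h import *
s=r.read_state();a=eyes.camera('side');b=eyes.camera('top');cv2.imwrite('pics/side5.png',a)
a=cv2.resize(a[140:260,230:350],(400,400),interpolation=2)
b=cv2.resize(b[165:245,200:300],(400,320),interpolation=2);b=cv2.copyMakeBorder(b,0,80,0,0,0);cv2.imwrite('pics/s5.png',cv2.hconcat([a,b]))
o=np.array([.5892,.0745]);y=.0853
Rz=np.array([[np.cos(y),-np.sin(y)],[np.sin(y),np.cos(y)]])
print((np.array(s['ee_pos'])[:2]-o)@Rz,s['ft_force'],s['ee_pos'])
E
```

```text
time: 9.55
ee_pos: [0.5919, -0.1847, 0.0405]
eef_rot: [-0.043, 0.999, 0.003, 0.001]
ft_force: [-0.6, 0.2, 0.4]
width: 0.0006
[-0.01938694 -0.25851345] [-0.55333896  0.23078035  0.36066388] [ 0.59190801 -0.18472524  0.04051544]
```

View pics/s5.png

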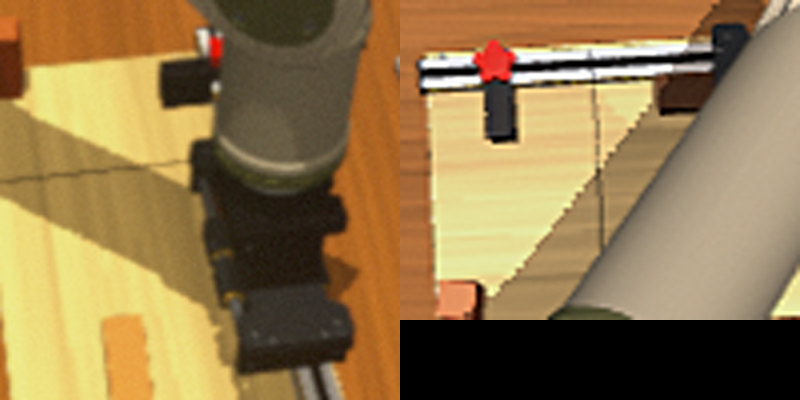

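```bash
python3 -m inch '{"translation":[[-0.008,0.1,0],[-0.017,0.2,0],[-0.021,0.25,0],[-0.025,0.3,0],[-0.03,0.35,0],[-0.034,0.4,0],[-0.038,0.45,0],[-0.042,0.5,0],[-0.047,0.55,0],[-0.051,0.6,0],[-0.055,0.65,0],[-0.06,0.7,0],[-0.064,0.75,0],[-0.064,0.75,0]],"rot":[[0,0,0],[0,0,0],[0,0,0],[0,0,0],[0,0,0],[0,0,0],[0,0,0],[0,0,0],[0,0,0],[0,0,0],[0,0,0],[0,0,0],[0,0,0],[0,0,0]],"jaw":[0,0,0,0,0,0,0,0,0,0,0,0,0,0]}'
python3 - <<'E'
from h import *
s=r.read_state();a=eyes.camera('side');b=eyes.camera('top');cv2.imwrite('pics/top6.png',b)
a=cv2.resize(a[140:260,230:350],(400,400),interpolation=2)
b=cv2.resize(b[165:225,210:270],(400,400),interpolation=2);cv2.imwrite('pics/s6.png',cv2.hconcat([a,b]))
o=np.array([.5892,.0745]);y=.0853
Rz=np.array([[np.cos(y),-np.sin(y)],[np.sin(y),np.cos(y)]])
print((np.array(s['ee_pos'])[:2]-o)@Rz)
E
```

```text
time: 11.05
ee_pos: [0.5868, -0.1095, 0.0424]
eef_rot: [-0.044, 0.999, 0.003, 0.002]
ft_force: [-0.2, -0.3, -0.1]
width: 0.0004
[-0.01804169 -0.18310004]
```

View pics/s6.png

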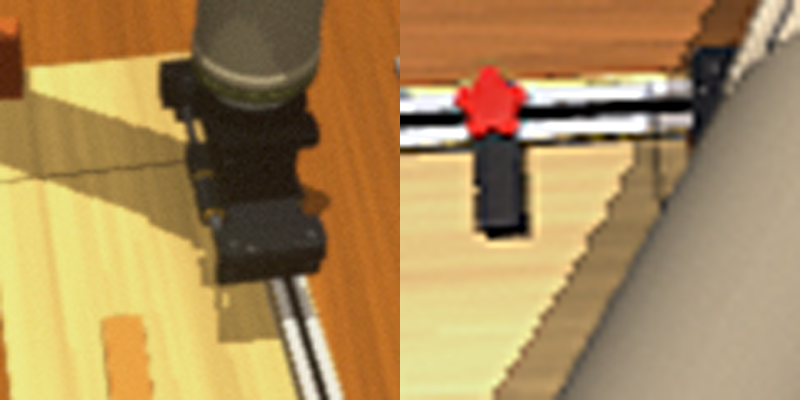

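```bash
python3 -m inch '{"translation":[[0.01,-0.15,0],[0.01,-0.15,0.3],[0.01,-0.15,0.7],[0.3,-0.1,1],[0.7,0,1],[0.9,0.2,1],[0.9,0.3,1],[0.9,0.3,1],[0.9,0.3,1]],"rot":[[0,0,0],[0,0,0],[0,0,0],[0,0,0],[0,0,0],[0,0,0],[0,0,0],[0,0,0],[0,0,0]],"jaw":[0,0,0,0,0,0,0,0,0]}'
cat > look.py <<'E'
from h import *
import sys
np.set_printoptions(precision=4,suppress=True)
n=sys.argv[1];s=r.read_state();im=eyes.camera('wrist');C=cam('wrist',s);cv2.imwrite(f'pics/{n}.png',im)
o=np.array([.5892,.0745]);y=.0853
Rz=np.array([[np.cos(y),-np.sin(y)],[np.sin(y),np.cos(y)]])
print(s['time'],s['ee_pos'])
b,g,rr=[im[...,i].astype(int) for i in range(3)]
m=((rr>g*1.25)&(rr<150)&(rr-b>20)).astype(np.uint8);m[230:]=0
m=cv2.morphologyEx(m,cv2.MORPH_OPEN,np.ones((5,5)))
for c in cv2.findContours(m,0,2)[0]:
    if cv2.contourArea(c)<800:continue
    q=cv2.boxPoints(cv2.minAreaRect(c));P=(plane(C,q,.048)[:,:2]-o)@Rz
    print(cv2.contourArea(c),q.tolist(),'\n',P)
E
python3 look.py w7
```

```text
time: 12.05
ee_pos: [0.676, -0.0821, 0.1424]
eef_rot: [-0.043, 0.999, 0.002, 0.002]
ft_force: [0.7, -0.5, -0.3]
width: 0.0002
12.05 [ 0.676  -0.0821  0.1424]
14539.5 [[212.0, 156.0], [472.0, 156.0], [472.0, 229.0], [212.0, 229.0]] 
 [[ 0.0324 -0.213 ]
 [ 0.0317 -0.0309]
 [ 0.0856 -0.0239]
 [ 0.0852 -0.2156]]
5439.0 [[270.0, 62.0], [403.0, 62.0], [403.0, 106.0], [270.0, 106.0]] 
 [[-0.0289 -0.1724]
 [-0.0297 -0.0849]
 [-0.0015 -0.083 ]
 [-0.0009 -0.1726]]
```

View pics/w7.png

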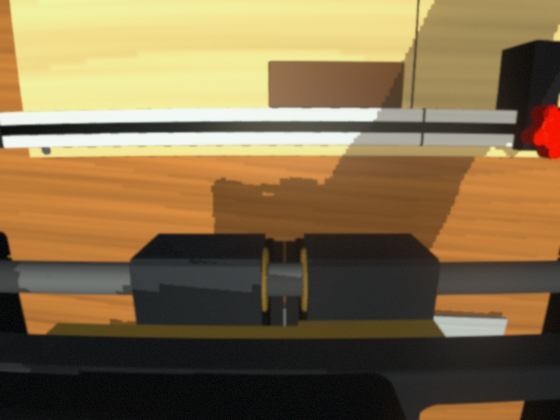

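The wrist view shows walnut (columns 270–403, row edges 62 to 106) parallel to the fence and touching it, 84 mm short of the stop. Now to go back and finish the slide.

```bash
python3 -m inch '{"translation":[[-0.2,-0.3,0],[-0.6,-0.44,0],[-0.87,-0.44,0],[-0.87,-0.44,-0.3],[-0.87,-0.44,-0.7],[-0.87,-0.44,-1],[-0.87,-0.44,-1]],"rot":[[0,0,0],[0,0,0],[0,0,0],[0,0,0],[0,0,0],[0,0,0],[0,0,0]],"jaw":[0,0,0,0,0,0,0]}'
```

```text
time: 12.8
ee_pos: [0.5856, -0.1269, 0.0393]
eef_rot: [-0.041, 0.999, 0.002, -0.001]
ft_force: [-0.2, -0.4, -0.4]
width: 0.0006
```

```bash
python3 -m inch '{"translation":[[0.025,0.1,0],[0.015,0.2,0],[0.01,0.25,0],[0.006,0.3,0],[0.002,0.35,0],[-0.002,0.4,0],[-0.006,0.45,0],[-0.011,0.5,0],[-0.015,0.55,0],[-0.02,0.6,0],[-0.024,0.65,0],[-0.028,0.7,0],[-0.032,0.75,0],[-0.037,0.8,0],[-0.04,0.84,0],[-0.043,0.87,0],[-0.045,0.9,0],[-0.045,0.9,0]],"rot":[[0,0,0],[0,0,0],[0,0,0],[0,0,0],[0,0,0],[0,0,0],[0,0,0],[0,0,0],[0,0,0],[0,0,0],[0,0,0],[0,0,0],[0,0,0],[0,0,0],[0,0,0],[0,0,0],[0,0,0],[0,0,0]],"jaw":[0,0,0,0,0,0,0,0,0,0,0,0,0,0,0,0,0,0]}'
```

```text
time: 14.6
ee_pos: [0.5811, -0.0363, 0.0393]
eef_rot: [-0.042, 0.999, 0.003, -0.001]
ft_force: [-0.6, 0.1, -0.3]
width: 0.0006
```

```bash
python3 -m inch '{"translation":[[-0.002,0.02,0],[-0.003,0.04,0],[-0.004,0.05,0],[-0.004,0.05,0]],"rot":[[0,0,0],[0,0,0],[0,0,0],[0,0,0]],"jaw":[0,0,0,0]}'
python3 -m inch '{"translation":[[0,0.01,0],[0,0.02,0],[0,0.02,0]],"rot":[[0,0,0],[0,0,0],[0,0,0]],"jaw":[0,0,0]}'
```

```text
time: 15.0
ee_pos: [0.5807, -0.0311, 0.0392]
eef_rot: [-0.042, 0.999, 0.003, -0.001]
ft_force: [0.3, 0.0, 0.7]
width: 0.0004
time: 15.3
ee_pos: [0.5807, -0.0289, 0.0392]
eef_rot: [-0.042, 0.999, 0.003, -0.001]
ft_force: [-0.0, -0.3, -0.4]
width: 0.0001
```

```bash
python3 -m inch '{"translation":[[0,0.01,0],[0,0.02,0],[0,0.02,0]],"rot":[[0,0,0],[0,0,0],[0,0,0]],"jaw":[0,0,0]}'
python3 -m inch '{"translation":[[0,0.01,0],[0,0.01,0]],"rot":[[0,0,0],[0,0,0]],"jaw":[0,0]}'
```

```text
time: 15.6
ee_pos: [0.5807, -0.0272, 0.0392]
eef_rot: [-0.042, 0.999, 0.003, -0.001]
ft_force: [0.5, -2.1, 0.4]
width: -0.0
time: 15.8
ee_pos: [0.5807, -0.0271, 0.0392]
eef_rot: [-0.041, 0.999, 0.002, -0.001]
ft_force: [0.4, -5.7, -0.1]
width: 0.0004
```

Contact with the stop: 5.7 N, at exactly the predicted TCP position. I'll back off and check.

```bash
python3 -m inch '{"translation":[[0.005,-0.07,0],[0.01,-0.15,0],[0.01,-0.15,0.3],[0.01,-0.15,0.7],[0.3,-0.1,1],[0.7,0,1],[0.9,0.2,1],[0.9,0.3,1],[0.9,0.3,1],[0.9,0.3,1]],"rot":[[0,0,0],[0,0,0],[0,0,0],[0,0,0],[0,0,0],[0,0,0],[0,0,0],[0,0,0],[0,0,0],[0,0,0]],"jaw":[0,0,0,0,0,0,0,0,0,0]}'
python3 look.py w8
```

```text
time: 16.8
ee_pos: [0.6699, 0.0018, 0.1391]
eef_rot: [-0.041, 0.999, 0.002, -0.001]
ft_force: [-1.0, 0.7, 0.3]
width: 0.001
16.8 [0.6699 0.0018 0.1391]
14117.5 [[211.0, 142.0], [458.0, 142.0], [458.0, 229.0], [211.0, 229.0]] 
 [[ 0.0229 -0.1285]
 [ 0.0227  0.0405]
 [ 0.0852  0.0476]
 [ 0.0845 -0.1316]]
5708.0 [[269.0, 59.0], [403.0, 59.0], [403.0, 105.0], [269.0, 105.0]] 
 [[-0.03   -0.0887]
 [-0.0305 -0.0015]
 [-0.0014  0.0003]
 [-0.0011 -0.089 ]]
1570.0 [[485.120849609375, 89.92210388183594], [493.32940673828125, -2.717646598815918], [524.3516845703125, 0.031158447265625], [516.1431274414062, 92.67090606689453]] 
 [[-0.0121  0.0559]
 [-0.0702  0.0559]
 [-0.0696  0.0773]
 [-0.0108  0.0781]]
```

View pics/w8.png

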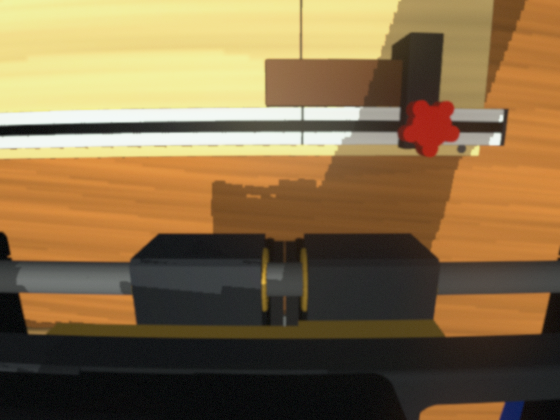

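Walnut (columns 266–403, rows 59–105) lies flush along the fence with its end on the stop. The hand is clear, so I'm handing in.

```bash
python3 -c "
from bench import r
print(r.read_state()['ft_force'],r.close_job())"
```

```text
the job is handed in; nothing more can be done
[ 0.03210942 -0.77615957  0.40016627] None
```

The walnut blank lies in the corner of fence and stop, and the job is handed in at about 17 s; no verdict came back. I squared the blank against the fence with both fingertips (about 11 N). Then I slid it along with the closed fingertips until it touched the stop (about 6 N) and drew the hand away.

- **Blank position:** in the last wrist view, in the stop frame, it spans x from about -30 to -1 mm and y from about -89 to 0 mm. It lies parallel to the fence and at rest. These readings are good to about 2 mm, so the small gaps rest on them together with the two contact forces.
- **Hand:** the fingertips were about 13 cm above the bench, and the wrist force was near zero.
- **Other things:** I saw no shift in beech or cherry in the pictures taken along the way. I did not measure them or the bench tools again at the end; the fingers were never near them.
- **One disagreement:** one corner of the blank, matched between two wrist views, gave a height about 10 mm below the expected 48 mm and was a poor match. A second corner gave 48.2 mm, so I used that.

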